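# Hold the half-loaded tube carrier level over the shaker

### The job

All the filled tubes stand at one end of the yellow tube carrier, so pick it up by its steel carry bar over the balance point, not at the bar's middle, so that it comes up level with every tube in its place. Bring it over the orbital shaker and hold it level between the two blue clamp bars, lengthwise along them (either way round), its middle over the middle of the black mat and its underside one to four centimetres above the mat. Finish while still holding it there, still and clear of the shaker, so that I can set the bars to it; leave the other things on the bench where they are.

Things in the scene. Friction and masses are not known exactly. Their poses are not given: they have to be found in the camera images.
- carrier: Loose yellow tube carrier, 230 x 92 mm, 180 mm tall, two rows of five tube places. Origin: centre of its underside; x along its length towards the loaded end, y across, z up. With its four tubes it weighs about 0.85 kg and balances at x = +42 mm (38 to 46 as tubes differ), about 105 mm below the bar; gripped elsewhere along the bar, the heavier side swings down.
- bar_mid (a point): Middle of the carrier's round steel carry bar, on its axis, 168 mm above the carrier's origin, axes as the carrier's. The bar is 14 mm thick, runs along x and is free between the end panels from x = -110 to +110 mm. The tube caps under it end 44 mm below its axis.
- tube1: Closed clear 50 ml tube with orange screw cap, packed with white ceramic beads, about 150 g, loose in the carrier's place at x = 40, y = 20 mm of the carrier. Diameter 30 mm, cap 34 mm, height 118 mm. Origin: its lower tip, z up its axis; seated, the tip is 6 mm above the carrier's underside.
- tube2: Closed clear 50 ml tube with orange screw cap, packed with white ceramic beads, about 150 g, loose in the carrier's place at x = 40, y = -20 mm of the carrier. Diameter 30 mm, cap 34 mm, height 118 mm. Origin: its lower tip, z up its axis; seated, the tip is 6 mm above the carrier's underside.
- tube3: Closed clear 50 ml tube with orange screw cap, packed with white ceramic beads, about 150 g, loose in the carrier's place at x = 80, y = 20 mm of the carrier. Diameter 30 mm, cap 34 mm, height 118 mm. Origin: its lower tip, z up its axis; seated, the tip is 6 mm above the carrier's underside.
- tube4: Closed clear 50 ml tube with orange screw cap, packed with white ceramic beads, about 150 g, loose in the carrier's place at x = 80, y = -20 mm of the carrier. Diameter 30 mm, cap 34 mm, height 118 mm. Origin: its lower tip, z up its axis; seated, the tip is 6 mm above the carrier's underside.
- shaker: White orbital shaker, fixed, switched off (nothing moves). Origin: centre of its underside; x from its control panel to its back, y along the clamp bars, z up. Housing 260 (x) x 300 (y) mm; aluminium platform 240 x 310 mm. Black rubber mat on top, see mat_mid.
- mat_mid (a point): Middle of the black mat's upper face, 128 mm straight above the shaker's origin, same axes. Mat 210 (x) x 262 (y) mm. Two blue padded clamp bars 12 mm thick run along y at x = -70 and +70 mm, axes 21 mm and tops 27 mm above the mat: 128 mm free between them. End brackets, 30 mm above the mat, at y = -144 and +144 mm: 276 mm free between.
- tip_box: Bystander: teal pipette-tip box with a clear lid, 85 x 125 mm, 85 mm tall; origin: centre of its underside.
- dropper_bottle: Bystander: white dropper bottle with a red cap and nozzle, 60 mm across, 139 mm tall; origin: centre of its underside.
- microtube_rack: Bystander: green microtube rack with small white tubes, 60 x 100 mm, 36 mm tall; origin: centre of its underside.

How it is judged:
By the outcome, as a careful person would: the job done as asked, in the order asked, and still so for the second after the job is handed in, while the arm keeps its last pose, push and grip.
It also fails if it takes over 45 s, if anything falls off the work surface, if the arm or the gripper's body presses on something with over 40 N, if the wrist force passes 120 N, or if a joint passes its speed limit or range.

### The arm

A 6-joint arm with a two-finger parallel gripper is mounted at the origin on the work surface. World frame = base frame: x ahead of the robot, y to its left, z up, the work surface at z = 0. Lengths are in mm, angles in rad, forces in N, time in s.
With the tool pointing down it reaches from about 275 to 1000 mm from the base axis. Payload 8.4 kg.
Tool frame: the origin (TCP) lies on the centre line of the jaws, within the pads' length; the fingertips stand 25 mm ahead of it and the grasp point (between the pads) lies 6 mm ahead of it; z points along the fingers, y is the line along which they close (so a half turn about z gives the same grasp; the last joint's range is limited). The gripper opens to 85 mm and grips with 20 to 120 N. Pads are 22 mm wide; open, the fingers measure 114 mm over their backs; the gripper's body (76 mm by 85 mm) begins 54 mm behind the grasp point. The pads swing forward as they close: fully open they stand 13 mm farther back than shut.
Start: joints at [-1.275, 0.353, 1.633, -0, 1.155, -0.002], TCP at [183.385, -597.493, 256.281] pointing down, gripper open.
Joint ranges: [-2.63, 2.63], [-0.92, 2.1], [0.06, 2.66], [-1.3, 4.44], [0, 2.69], [-3.02, 3.02]. Speed limits (rad/s): [2.22, 2.22, 2.79, 3.14, 3.14, 3.14].

### API

Orientations are given as [roll, pitch, yaw] about the fixed x, y, z axes, in that order (R = Rz(yaw) Ry(pitch) Rx(roll)).
In Python, from rig import r gives the robot as it stands.
- The arm moves only by the shell command python3 -m jog 'ROWS' [FORCE]. ROWS is JSON, a list of rows, each a list of 3 entries, a list of its own where there are three numbers: the turn, a rotation vector about the tool's x, y, z in rad, then the shift along the tool's x, y, z in m, then the opening, from -1 (shut) to 1 (fully open). In form: [[[rx, ry, rz], [x, y, z], gripper], ...]. A call has 1 to 12 rows; each row shifts and turns the commanded pose from where the row before left it, along the tool's axes as they then stand; what a row does not reach is not made up. A row lasts 1/10 s, in which the tool goes at most 50 mm and 8.59 degrees, less where a joint would pass 70% of its speed; a pose out of reach is approached as far as the arm can. A call with a gripper value outside its range is refused whole. The fingers move at their own pace and stop on an object; FORCE is the grip in N (left out, the last holds). Time passes only in rows, so rows that do not move let the fingers close. It gives the time, the measured TCP pose, the force, the opening and the grip force at its end, in the units of the state.
- r.sense(): the state, without advancing time (a new reading comes with each control period).
- r.grab_frame(name): name is "scene" or "top"; returns the picture (480x640x3 uint8, red, green, blue); there is no depth.
- r.camera_params(name): a dict with "fx", "fy", "cx", "cy" (pixels), "k1" (the pictures are not rectified: a ray, as slopes to the right and down, at radius r is drawn at 1 + k1 r^2 times it, then the intrinsics apply), "rvec" (rotation vector, rad) and "tvec" (3), from world to camera coordinates, as OpenCV has them. Camera axes: x right, y down, z forward; pixel columns grow to the right and rows downward; lengths in mm; the calibration is good to about 2 mm. A picture is of the moment at which its call begins. camera_params takes no time and is no camera call.
- r.sign_off(): hands the job in; it is judged then, once.
The state is a dict: "clock": time; "qpos": joint angles; "qvel": joint speeds; "joint_efforts": joint torques, N m; "eef_pos": TCP position; "tcp_rot": TCP orientation; "contact_force": force on the tool from outside, world axes, zero at the start; "wrist_torque": the same for the moment, N m; "opening": opening from 0.0 (shut) to 1.0 (fully open); "grasp_force": force on a finger pad.
Only numpy, scipy, OpenCV 4.12 (cv2) and the standard library are available. Lean on these libraries where they do the work, as an engineer would, in place of code of your own. Each camera call takes 0.05 s, during which the arm holds its last target. There are 200 camera calls.

## Working session

There is one attempt and no reset: what is moved stays moved. The work goes in short steps, Python scripts to look and compute and a shell command to move; the robot and the scene stay as the last step left them, time stands still between calls to the robot, and variables do not carry over. Pictures are saved under pics/ and viewed, at most 10 in all, crops included, and the job is handed in when it is done.

```bash
mkdir -p pics; python3 - <<'E'
from rig import r
import cv2
for n in("scene","top"):
    cv2.imwrite(f"pics/{n}0.png",r.grab_frame(n)[:,:,::-1]); print(r.camera_params(n))
print(r.sense())
E
```

```text
{'fx': 519.0563475664115, 'fy': 519.0563475664115, 'cx': 325.8143513110333, 'cy': 239.6604997610379, 'k1': -0.07392199665644003, 'rvec': array([ 1.12310173,  2.46346467, -0.94034647]), 'tvec': array([ 328.58129565, -256.93120146, 1562.88719256])}
{'fx': 439.211710516074, 'fy': 439.211710516074, 'cx': 310.52866560206496, 'cy': 237.47619168594608, 'k1': -0.056187108378404606, 'rvec': array([ 2.11908976, -2.11211372,  0.17069775]), 'tvec': array([ 70.13127121, 578.30385757, 873.65495554])}
{'clock': 0.1, 'qpos': array([-1.27538838e+00,  3.53556537e-01,  1.63405276e+00,  3.08324128e-05,
        1.15520436e+00, -2.40678531e-03]), 'qvel': array([ 0.00075097, -0.00162054, -0.00110008, -0.00092025,  0.00051846,
        0.00039125]), 'joint_efforts': array([-2.97130784e-03, -6.06358910e+01, -3.42819428e+01, -1.62279443e-04,
        3.81650316e-03,  2.27271795e-05]), 'eef_pos': array([ 183.2850549 , -597.11032493,  255.65369511]), 'tcp_rot': array([-3.14037172e+00, -3.11312734e-05,  2.97802247e-01]), 'contact_force': array([-0.27413717,  0.32074164, -0.01153184]), 'wrist_torque': array([ 0.02381041, -0.0155742 ,  0.00049772]), 'grasp_force': 0.0, 'opening': 1.0001974306035808}
```

View pics/scene0.png

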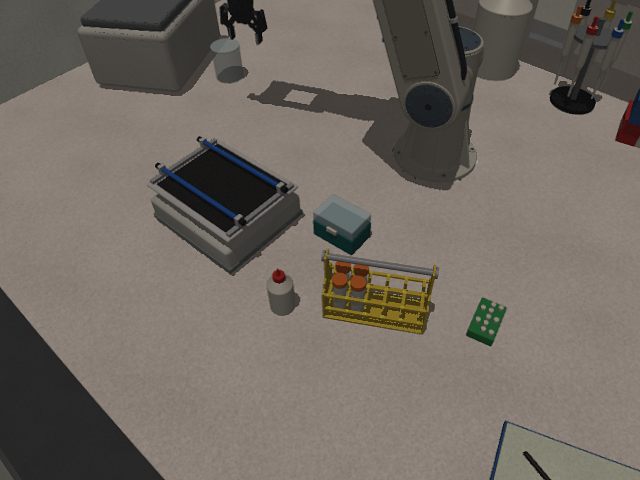

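View pics/top0.png

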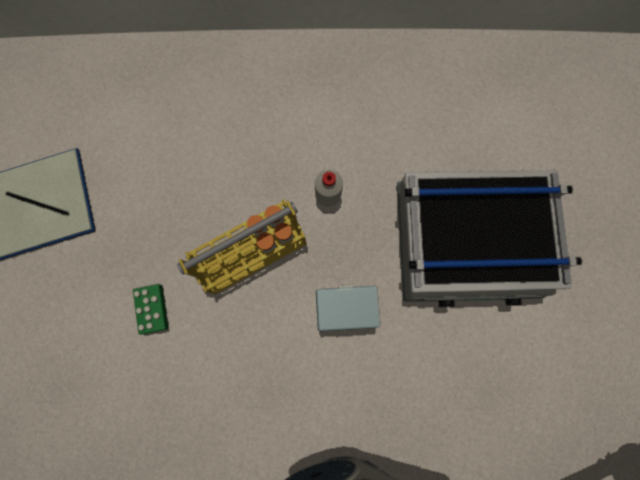

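The bar runs from (185,267) to (295,210) in the top view and from (325,257) to (436,272) in the scene view. The orange caps are at the (285,220) end. The shaker mat is centred near (487,230) in the top view, with the blue bars at rows 191 and 264.

```bash
cat > h.py <<'E'
import numpy as np, cv2
from rig import r
P={n:r.camera_params(n) for n in("scene","top")}
def rays(n,uv):
    p=P[n]; uv=np.atleast_2d(np.float64(uv))
    d=(uv-[p["cx"],p["cy"]])/[p["fx"],p["fy"]]; s=d.copy()
    for _ in range(20): s=d/(1+p["k1"]*(s**2).sum(1,keepdims=True))
    R=cv2.Rodrigues(p["rvec"])[0]
    return -R.T@p["tvec"], np.c_[s,np.ones(len(s))]@R
def plane(n,uv,z):
    c,v=rays(n,uv); return c+v*((z-c[2])/v[:,2])[:,None]
def tri(a,b):
    A=[];B=[]
    for n,uv in(("scene",a),("top",b)):
        c,v=rays(n,uv); v=v[0]/np.linalg.norm(v); M=np.eye(3)-np.outer(v,v); A.append(M);B.append(M@c)
    return np.linalg.solve(sum(A),sum(B))
def mask(n,lo,hi,box,img=None):
    im=r.grab_frame(n) if img is None else img
    m=cv2.inRange(cv2.cvtColor(im,cv2.COLOR_RGB2HSV),lo,hi); k=np.zeros_like(m)
    x0,y0,x1,y1=box; k[y0:y1,x0:x1]=m[y0:y1,x0:x1]; return k
def blobs(m,amin=20):
    n,l,s,c=cv2.connectedComponentsWithStats(m); return [(s[i,4],c[i].round(1)) for i in range(1,n) if s[i,4]>=amin],l
E
python3 - <<'E'
from h import *
np.set_printoptions(precision=1,suppress=True)
ims={n:cv2.imread(f"pics/{n}0.png")[:,:,::-1].copy() for n in P}
for n in P: print(n,rays(n,[320,240])[0])
print("bar ends tri",tri([325,257],[295,210]),tri([436,272],[185,267]))
print("bar ends top z168",plane("top",[[295,210],[185,267]],168),"scene",plane("scene",[[325,257],[436,272]],168))
for n,b in(("top",(170,190,310,300)),("scene",(315,240,445,335))):
    B,_=blobs(mask(n,(4,150,90),(15,255,255),b,ims[n]))
    for a,c in B: print(n,"cap",a,c,plane(n,c,122))
    # bar: low-saturation bright-ish pixels; line fit on largest blob
    h=cv2.cvtColor(ims[n],cv2.COLOR_RGB2HSV)
    u,v=(240,238) if n=="top" else (380,264)
    print("bar hsv",[tuple(h[y,u]) for y in range(v-8,v+9)])
m=mask("top",(100,130,60),(130,255,255),(400,170,590,280),ims["top"])
B,l=blobs(m,100)
for a,c in B: print("blue",a,c,plane("top",c,149))
m=mask("top",(0,0,0),(180,255,30),(413,172,562,288),ims["top"])
q=cv2.minAreaRect(np.argwhere(cv2.morphologyEx(m,cv2.MORPH_OPEN,np.ones((7,7))))[:,::-1].astype(np.float32)); print(q)
c=plane("top",cv2.boxPoints(q),128); print("mat",c,c.mean(0),np.linalg.norm(np.diff(c,axis=0),axis=1))
E
```

```text
scene [1123.8  577.  1010.3]
top [409.4  51.5 965.6]
bar ends tri [610.9 100.3 158.4] [499.8 303.4 167.2]
bar ends top z168 [[609.2  98.8 168. ]
 [501.3 300.8 168. ]] scene [[616.1 106.7 168. ]
 [498.4 305.7 168. ]]
top cap 100 [271.4 210.3] [[620.1 148.3 122. ]]
top cap 98 [253.4 220.1] [[600.2 183.6 122. ]]
top cap 174 [283.6 232.5] [[575.3 123.4 122. ]]
top cap 188 [265.5 242. ] [[556.3 158.5 122. ]]
bar hsv [(np.uint8(18), np.uint8(59), np.uint8(146)), (np.uint8(22), np.uint8(84), np.uint8(136)), (np.uint8(21), np.uint8(64), np.uint8(112)), (np.uint8(21), np.uint8(26), np.uint8(100)), (np.uint8(18), np.uint8(12), np.uint8(104)), (np.uint8(20), np.uint8(14), np.uint8(111)), (np.uint8(20), np.uint8(15), np.uint8(102)), (np.uint8(24), np.uint8(15), np.uint8(86)), (np.uint8(15), np.uint8(14), np.uint8(75)), (np.uint8(15), np.uint8(33), np.uint8(62)), (np.uint8(23), np.uint8(94), np.uint8(57)), (np.uint8(22), np.uint8(160), np.uint8(75)), (np.uint8(23), np.uint8(177), np.uint8(88)), (np.uint8(23), np.uint8(182), np.uint8(77)), (np.uint8(22), np.uint8(170), np.uint8(84)), (np.uint8(23)
[... 676 characters left out ...]
(102)), (np.uint8(0), np.uint8(9), np.uint8(87)), (np.uint8(0), np.uint8(4), np.uint8(70)), (np.uint8(0), np.uint8(5), np.uint8(50)), (np.uint8(14), np.uint8(37), np.uint8(138)), (np.uint8(13), np.uint8(33), np.uint8(141)), (np.uint8(13), np.uint8(32), np.uint8(144)), (np.uint8(9), np.uint8(25), np.uint8(142)), (np.uint8(22), np.uint8(138), np.uint8(135))]
blue 750 [489.2 190.1] [[ 654.  -274.9  149. ]]
blue 807 [495.5 262.3] [[ 513.6 -277.   149. ]]
((488.5153503417969, 229.7840118408203), (103.05862426757812, 135.32693481445312), 88.87670135498047)
mat [[ 681.6 -146.2  128. ]
 [ 688.4 -419.6  128. ]
 [ 482.  -403.3  128. ]
 [ 477.3 -141.8  128. ]] [ 582.3 -277.7  128. ] [273.4 207.  261.5]
```

```bash
python3 - <<'E'
from h import *
a=cv2.imread("pics/top0.png")[190:305,170:315]; b=cv2.imread("pics/scene0.png")[240:340,310:450]
a=cv2.resize(a,(580,460)[::1],interpolation=cv2.INTER_CUBIC)[:,:]
a=cv2.resize(cv2.imread("pics/top0.png")[195:300,175:310],None,fx=2.9,fy=2.9,interpolation=cv2.INTER_CUBIC)
b=cv2.resize(cv2.imread("pics/scene0.png")[240:345,315:450],None,fx=2.9,fy=2.9,interpolation=cv2.INTER_CUBIC)
cv2.imwrite("pics/crop.png",np.hstack([a,b]))
np.set_printoptions(precision=1,suppress=True)
# bar line from grey pixels near hand line
for n,p,q in(("top",(185,267),(295,210)),("scene",(325,257),(436,272))):
    im=cv2.imread(f"pics/{n}0.png"); h=cv2.cvtColor(im,cv2.COLOR_BGR2HSV)
    k=np.zeros(h.shape[:2],np.uint8); cv2.line(k,p,q,255,13)
    m=(k>0)&(h[...,1]<40)&(h[...,2]<125)
    pts=np.argwhere(m)[:,::-1].astype(np.float32)
    vx,vy,x,y=cv2.fitLine(pts,cv2.DIST_HUBER,0,.01,.01).ravel()
    t=(pts-[x,y])@[vx,vy]; e=np.array([[x+vx*s,y+vy*s] for s in (t.min(),t.max())]); w=plane(n,e,168)
    print(n,len(pts),e,w,np.linalg.norm(w[1]-w[0]),np.degrees(np.arctan2(*(w[1]-w[0])[1::-1])),w.mean(0))
E
```

```text
top 743 [[178.5 269.1]
 [295.1 206.3]] [[497.3 312.7 168. ]
 [616.3  98.7 168. ]] 244.88752314368122 -60.92985088543062 [556.8 205.7 168. ]
scene 847 [[321.1 254.7]
 [438.3 273.1]] [[616.8  96.2 168. ]
 [497.7 310.8 168. ]] 245.48264075882165 119.02033429412467 [557.2 203.5 168. ]
```

View pics/crop.png

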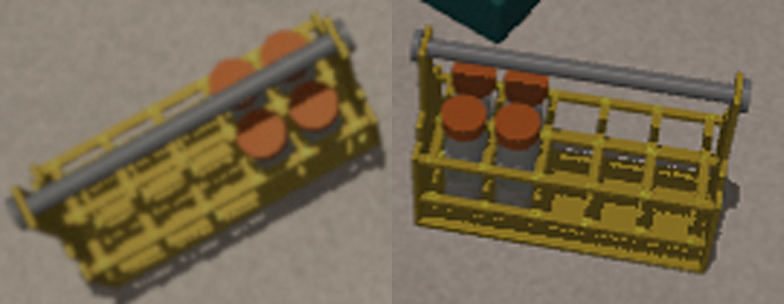

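The crop shows the grey bar overhanging both end panels evenly, with all four tubes at the end nearest −y. Bar mid comes out at (557, 204.5), direction −61°, and the caps agree to within 3 mm. Next is the shaker's yaw and y-centre.

```bash
python3 - <<'E'
from h import *
np.set_printoptions(precision=1,suppress=True)
im=cv2.imread("pics/top0.png")[:,:,::-1].copy(); sc=cv2.imread("pics/scene0.png")[:,:,::-1].copy()
for n,i,b in(("top",im,(400,170,590,280)),("scene",sc,(145,130,300,230))):
    m=mask(n,(100,130,60),(130,255,255),b,i); B,l=blobs(m,100)
    for k in np.unique(l)[1:]:
        p=np.argwhere(l==k)[:,::-1].astype(np.float32)
        if len(p)<100: continue
        vx,vy,x,y=cv2.fitLine(p,cv2.DIST_HUBER,0,.01,.01).ravel(); t=(p-[x,y])@[vx,vy]
        e=np.array([[x+vx*s,y+vy*s] for s in(t.min(),t.max())]); w=plane(n,e,149); d=w[1]-w[0]
        print(n,w,w.mean(0),np.linalg.norm(d),np.degrees(np.arctan2(d[1],d[0])))
for v in (215,230,245):
    g=im[v,400:580].sum(1)//3; dk=np.where(g<35)[0]+400
    print(v,dk.min(),dk.max(),plane("top",[[dk.min(),v],[dk.max(),v]],128)); print(g[5:30],g[150:172])
E
```

```text
top [[ 651.3 -140.5  149. ]
 [ 657.2 -412.9  149. ]] [ 654.3 -276.7  149. ] 272.54918249175046 -88.7576261052967
top [[ 510.5 -142.4  149. ]
 [ 516.5 -416.3  149. ]] [ 513.5 -279.3  149. ] 273.9498797612756 -88.7532655424181
scene [[ 515.2 -419.4  149. ]
 [ 508.7 -147.5  149. ]] [ 512.  -283.4  149. ] 272.0208286287758 91.37450810628275
scene [[ 655.4 -416.6  149. ]
 [ 649.6 -142.5  149. ]] [ 652.5 -279.5  149. ] 274.127222396175 91.21658445098478
215 421 550 [[ 609.3 -145.4  128. ]
 [ 610.  -401.1  128. ]]
[ 50  57  82 113 123 100  89 108 111 110 108 112 124 133 111  58  22  14
  13   9  13   9  13  10  10] [ 23  49  91 115 105  75  54  72  91  96  96  96 100 111 129 134 133 130
 131 131 130 130]
230 422 552 [[ 579.4 -146.1  128. ]
 [ 579.8 -402.2  128. ]]
[ 47  49  60  85 115 120  94  86 107 111 110 108 112 123 134 117  73  30
  17  16  18  13  13  16  11] [ 16  15  23  57  98 116  94  58  50  76  94  97  98  96  99 112 127 133
 131 132 131 129]
245 423 554 [[ 549.9 -146.8  128. ]
 [ 550.1 -403.3  128. ]]
[ 46  48  50  62  90 118 116  82  86 107 112 110 109 115 128 135 113  60
  20  16  18  15  14  13  17] [ 13  12  12  13  27  65 100 110  88  57  53  82  97  97  98 100 101 115
 125 129 131 132]
```

```bash
python3 - <<'E'
from h import *
from scipy.spatial.transform import Rotation as R
s=r.sense(); A=R.from_euler("xyz",s["tcp_rot"]); 
T=R.from_euler("xyz",[np.pi,0,np.radians(119)])
d=np.array([577.4,167.8,300])-s["eef_pos"]; print("turn",(A.inv()*T).as_rotvec(),"world d",d,"tool d",A.inv().apply(d))
E
```

```text
turn [-8.52804198e-04 -1.10855706e-03 -1.77913930e+00] world d [394.1149451  764.91032493  44.34630489] tool d [ 601.20874056 -615.65426738  -43.57594779]
```

```bash
python3 -m jog '[[[0,0,0],[0.01,-0.01,-0.022],1],[[0,0,0],[0.03,-0.031,-0.022],1],[[0,0,0],[0.03,-0.031,0],1],[[0,0,0],[0.03,-0.031,0],1],[[0,0,0],[0.03,-0.031,0],1],[[0,0,0],[0.03,-0.031,0],1],[[0,0,0],[0.03,-0.031,0],1],[[0,0,0],[0.03,-0.031,0],1],[[0,0,0],[0.03,-0.031,0],1],[[0,0,0],[0.03,-0.031,0],1],[[0,0,0],[0.03,-0.031,0],1],[[0,0,0],[0.03,-0.031,0],1]]'
python3 -m jog '[[[0,0,0],[0.03,-0.031,0],1],[[0,0,0],[0.03,-0.031,0],1],[[0,0,0],[0.03,-0.031,0],1],[[0,0,0],[0.03,-0.031,0],1],[[0,0,0],[0.03,-0.031,0],1],[[0,0,0],[0.03,-0.031,0],1],[[0,0,0],[0.03,-0.031,0],1],[[0,0,0],[0.03,-0.031,0],1],[[0,0,0],[0.02,-0.02,0],1]]'
python3 -m jog '[[[0,0,-0.148],[0,0,0],1],[[0,0,-0.148],[0,0,0],1],[[0,0,-0.148],[0,0,0],1],[[0,0,-0.148],[0,0,0],1],[[0,0,-0.148],[0,0,0],1],[[0,0,-0.148],[0,0,0],1],[[0,0,-0.148],[0,0,0],1],[[0,0,-0.148],[0,0,0],1],[[0,0,-0.148],[0,0,0],1],[[0,0,-0.148],[0,0,0],1],[[0,0,-0.148],[0,0,0],1],[[0,0,-0.148],[0,0,0],1]]'
cat > to.py <<'E'
import sys
from h import *
from scipy.spatial.transform import Rotation as R
x,y,z,yaw=map(float,sys.argv[1:5]); s=r.sense(); A=R.from_euler("xyz",s["tcp_rot"])
T=R.from_euler("xyz",[np.pi,0,np.radians(yaw)]); d=np.array([x,y,z])-s["eef_pos"]
print("pos",s["eef_pos"].round(1),"q",s["qpos"].round(2),"t",s["clock"],"\nturn",(A.inv()*T).as_rotvec().round(4),"tool d",A.inv().apply(d).round(1),"after turn",T.inv().apply(d).round(1),"F",s["contact_force"].round(1),s["wrist_torque"].round(2),s["opening"],s["grasp_force"])
E
python3 to.py 577.4 167.8 174 119
```

```text
clock: 1.3
eef_pos: [405.7, -160.5, 300.2]
tcp_rot: [3.142, -0.0, 0.298]
contact_force: [0.1, -0.7, -0.1]
opening: 1.001
grasp_force: 0.0
clock: 2.2
eef_pos: [576.0, 173.0, 299.8]
tcp_rot: [-3.141, 0.0, 0.299]
contact_force: [0.8, -0.8, 0.4]
opening: 1.0
grasp_force: 0.0
clock: 3.4
eef_pos: [575.1, 170.2, 299.8]
tcp_rot: [-3.141, -0.0, 2.08]
contact_force: [-0.2, -0.8, -0.4]
opening: 0.998
grasp_force: 0.0
pos [575.1 170.2 299.8] q [ 0.29  0.28  1.64  0.    1.22 -0.22] t 3.4 
turn [-0.0009 -0.0002  0.003 ] tool d [ -3.3   0.9 125.8] after turn [ -3.2   0.8 125.8] F [-0.2 -0.8 -0.4] [ 0.01  0.06 -0.01] 0.998125620184774 0.0
```

```bash
python3 -m jog '[[[0,0,0.003],[-0.0032,0.0008,0.02],1],[[0,0,0],[0,0,0.03],1],[[0,0,0],[0,0,0.03],1],[[0,0,0],[0,0,0.025],1],[[0,0,0],[0,0,0.015],1],[[0,0,0],[0,0,0.006],1],[[0,0,0],[0,0,0],1]]'
python3 to.py 577.4 167.8 174 119; python3 - <<'E'
from h import *
a=r.grab_frame("top")[:,:,::-1]; b=r.grab_frame("scene")[:,:,::-1]
f=lambda i:cv2.resize(i,None,fx=2.6,fy=2.6,interpolation=cv2.INTER_CUBIC)
cv2.imwrite("pics/pre.png",np.hstack([f(a[170:310,170:320]),f(b[200:340,305:455])]))
E
```

```text
clock: 4.1
eef_pos: [577.5, 167.9, 173.9]
tcp_rot: [-3.141, -0.0, 2.071]
contact_force: [-0.5, -0.4, 0.3]
opening: 1.001
grasp_force: 0.0
pos [577.5 167.9 173.9] q [ 0.28  0.41  1.76 -0.    0.98 -0.22] t 4.1 
turn [-0.001  -0.0002 -0.0061] tool d [-0.  -0.1 -0.1] after turn [-0.  -0.1 -0.1] F [-0.5 -0.4  0.3] [0.03 0.06 0.02] 1.0006690978217854 0.0
```

View pics/pre.png

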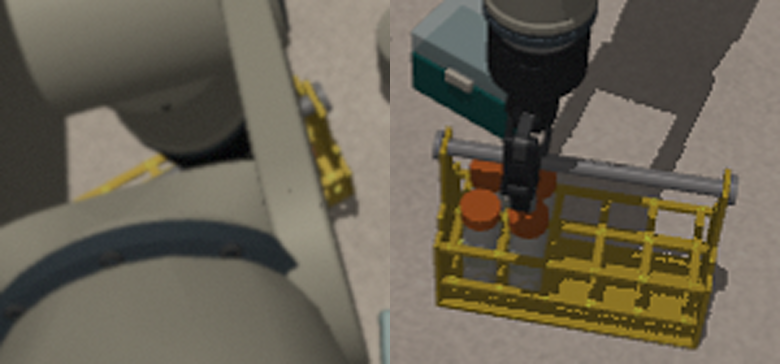

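The fingers straddle the bar above the inner pair of caps (right half, about (520,170)), with the carrier undisturbed. I'll close, then test-lift a little.

```bash
python3 -m jog '[[[0,0,0],[0,0,0],0],[[0,0,0],[0,0,0],-0.3],[[0,0,0],[0,0,0],-1],[[0,0,0],[0,0,0],-1],[[0,0,0],[0,0,0],-1],[[0,0,0],[0,0,0],-1],[[0,0,0],[0,0,0],-1],[[0,0,0],[0,0,0],-1],[[0,0,0],[0,0,0],-1]]' 110
python3 to.py 577.4 167.8 174 119
python3 -m jog '[[[0,0,0],[0,0,-0.002],-1],[[0,0,0],[0,0,-0.003],-1],[[0,0,0],[0,0,-0.005],-1],[[0,0,0],[0,0,-0.005],-1],[[0,0,0],[0,0,-0.005],-1],[[0,0,0],[0,0,-0.005],-1],[[0,0,0],[0,0,-0.003],-1],[[0,0,0],[0,0,-0.002],-1],[[0,0,0],[0,0,0],-1],[[0,0,0],[0,0,0],-1],[[0,0,0],[0,0,0],-1]]'
python3 to.py 577.4 167.8 174 119; python3 - <<'E'
from h import *
b=r.grab_frame("scene")[:,:,::-1]; cv2.imwrite("pics/lift.png",cv2.resize(b[180:340,285:465],None,fx=3.6,fy=3.6,interpolation=cv2.INTER_CUBIC))
E
```

```text
clock: 5.1
eef_pos: [578.1, 168.1, 174.6]
tcp_rot: [3.14, 0.0, 2.071]
contact_force: [2.4, 1.4, 3.3]
opening: 0.125
grasp_force: 107.3
pos [578.1 168.1 174.6] q [ 0.28  0.4   1.76  0.    0.98 -0.22] t 5.1 
turn [ 0.0012  0.0002 -0.006 ] tool d [ 0.1 -0.8  0.6] after turn [ 0.1 -0.8  0.6] F [2.4 1.4 3.3] [ 0.29 -0.37  0.2 ] 0.12537578616343548 107.33538508415222
clock: 6.2
eef_pos: [577.4, 167.9, 204.0]
tcp_rot: [-3.141, -0.0, 2.071]
contact_force: [-0.9, -0.1, -8.5]
opening: 0.122
grasp_force: 107.4
pos [577.4 167.9 204. ] q [ 0.28  0.37  1.73 -0.    1.04 -0.22] t 6.2 
turn [-0.0005 -0.0001 -0.0061] tool d [-0. -0. 30.] after turn [-0.  -0.1 30. ] F [-0.9 -0.1 -8.5] [ 0.05  0.02 -0.02] 0.12244433287548176 107.39493370056152
```

View pics/lift.png

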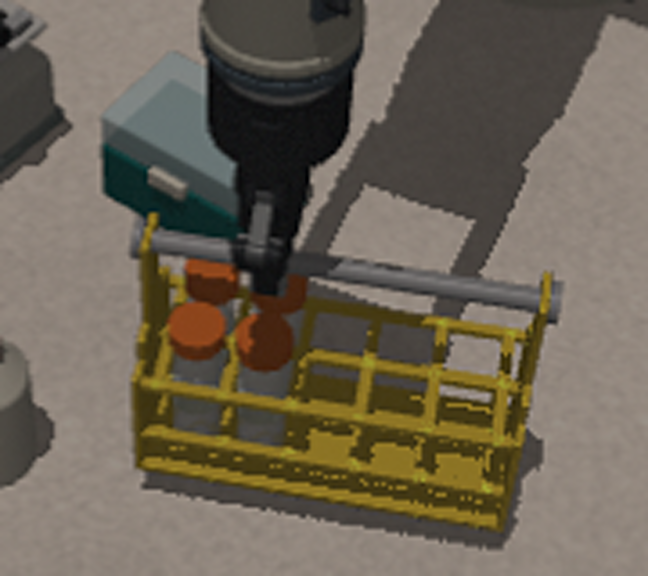

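The carrier is up with all four tubes seated, the wrist moment near zero, and bar ends at (322.8,247.2) and (440.6,263.3) in scene pixels. I'll check the tilt from those ends, using the bar's fixed length.

```bash
python3 - <<'E'
from h import *
np.set_printoptions(precision=1,suppress=True)
p=P["scene"]
def proj(X): return cv2.projectPoints(np.float64(X),p["rvec"],p["tvec"],np.array([[p["fx"],0,p["cx"]],[0,p["fy"],p["cy"]],[0,0,1]]),np.array([p["k1"],0,0,0,0]))[0][:,0]
def fit(name):
    h=cv2.cvtColor(cv2.imread(name),cv2.COLOR_BGR2HSV) if isinstance(name,str) else name
    return h
u=np.array([np.cos(np.radians(-61)),np.sin(np.radians(-61)),0])
for z,m in((168,[557,204.5,168]),(198,[557,204.5,198])):
  for tilt in(-2,0,2):
    d=u*np.cos(np.radians(tilt))+np.array([0,0,-np.sin(np.radians(tilt))]); g=np.array(m)+42*u
    e=proj([g+80.5*d,g-164.5*d]); print(z,"loaded-down tilt",tilt,e.ravel(),"slope px",e[1,1]-e[0,1])
E
```

```text
168 loaded-down tilt -2 [321.6 254.  438.2 275. ] slope px 20.943183691731008
168 loaded-down tilt 0 [321.6 254.9 438.7 273.2] slope px 18.390612886018005
168 loaded-down tilt 2 [321.7 255.7 439.  271.5] slope px 15.804650454586096
198 loaded-down tilt -2 [321.2 244.7 440.4 265.8] slope px 21.152541129133397
198 loaded-down tilt 0 [321.2 245.6 440.8 264.1] slope px 18.487978410222865
198 loaded-down tilt 2 [321.3 246.5 441.2 262.3] slope px 15.789189707944672
```

```bash
python3 -m jog '[[[0,0,0],[0,0,-0.005],-1],[[0,0,0],[0,0,-0.01],-1],[[0,0,0],[0,0,-0.015],-1],[[0,0,0],[0,0,-0.02],-1],[[0,0,0],[0,0,-0.025],-1],[[0,0,0],[0,0,-0.025],-1],[[0,0,0],[0,0,-0.025],-1],[[0,0,0],[0,0,-0.02],-1],[[0,0,0],[0,0,-0.015],-1],[[0,0,0],[0,0,-0.01],-1],[[0,0,0],[0,0,-0.007],-1],[[0,0,0],[0,0,-0.003],-1]]'
python3 to.py 584 -321 384 91.25
```

```text
clock: 7.45
eef_pos: [577.5, 167.9, 384.6]
tcp_rot: [-3.142, 0.0, 2.071]
contact_force: [0.4, -0.0, -8.4]
opening: 0.128
grasp_force: 107.6
pos [577.5 167.9 384.6] q [ 0.28  0.22  1.53 -0.    1.39 -0.22] t 7.45 
turn [-0.      0.      0.4782] tool d [-432.1 -228.7    0.6] after turn [-488.9   -4.2    0.6] F [ 0.4 -0.  -8.4] [ 0.04 -0.03  0.04] 0.12754846045378215 107.5780713558197
```

```bash
python3 -m jog '[[[0,0,0],[-0.004,-0.002,0],-1],[[0,0,0],[-0.009,-0.005,0],-1],[[0,0,0],[-0.014,-0.007,0],-1],[[0,0,0],[-0.019,-0.010,0],-1],[[0,0,0],[-0.0212,-0.0113,0],-1],[[0,0,0],[-0.0212,-0.0113,0],-1],[[0,0,0],[-0.0212,-0.0113,0],-1],[[0,0,0],[-0.0212,-0.0113,0],-1],[[0,0,0],[-0.0212,-0.0113,0],-1],[[0,0,0],[-0.0212,-0.0113,0],-1],[[0,0,0],[-0.0212,-0.0113,0],-1],[[0,0,0],[-0.0212,-0.0113,0],-1]]'
python3 -m jog '[[[0,0,0],[-0.0212,-0.0113,0],-1],[[0,0,0],[-0.0212,-0.0113,0],-1],[[0,0,0],[-0.0212,-0.0113,0],-1],[[0,0,0],[-0.0212,-0.0113,0],-1],[[0,0,0],[-0.0212,-0.0113,0],-1],[[0,0,0],[-0.0212,-0.0113,0],-1],[[0,0,0],[-0.0212,-0.0113,0],-1],[[0,0,0],[-0.0212,-0.0113,0],-1],[[0,0,0],[-0.019,-0.010,0],-1],[[0,0,0],[-0.014,-0.007,0],-1],[[0,0,0],[-0.009,-0.005,0],-1],[[0,0,0],[-0.004,-0.002,0],-1]]'
python3 -m jog '[[[0,0,0.015],[0,0,0],-1],[[0,0,0.03],[0,0,0],-1],[[0,0,0.048],[0,0,0],-1],[[0,0,0.048],[0,0,0],-1],[[0,0,0.048],[0,0,0],-1],[[0,0,0.048],[0,0,0],-1],[[0,0,0.048],[0,0,0],-1],[[0,0,0.048],[0,0,0],-1],[[0,0,0.048],[0,0,0],-1],[[0,0,0.048],[0,0,0],-1],[[0,0,0.033],[0,0,0],-1],[[0,0,0.016],[0,0,0],-1]]'
python3 -m jog '[[[0,0,0],[0,0,0],-1],[[0,0,0],[0,0,0],-1]]'
python3 to.py 584 -321 327 91.25; python3 - <<'E'
from h import *
a=r.grab_frame("top")[:,:,::-1]; b=r.grab_frame("scene")[:,:,::-1]
cv2.imwrite("pics/o_top.png",a);cv2.imwrite("pics/o_sc.png",b)
f=lambda i:cv2.resize(i,None,fx=2,fy=2,interpolation=cv2.INTER_CUBIC)
cv2.imwrite("pics/over.png",np.hstack([f(a[120:340,400:600]),f(b[60:280,120:320])]))
E
```

```text
clock: 8.65
eef_pos: [579.8, -78.5, 383.8]
tcp_rot: [-3.141, -0.0, 2.07]
contact_force: [1.4, -0.3, -8.1]
opening: 0.128
grasp_force: 107.6
clock: 9.85
eef_pos: [583.3, -321.2, 384.0]
tcp_rot: [-3.141, -0.0, 2.07]
contact_force: [0.6, -0.0, -7.7]
opening: 0.126
grasp_force: 107.6
clock: 11.05
eef_pos: [583.7, -319.1, 384.4]
tcp_rot: [3.141, -0.0, 1.592]
contact_force: [0.2, 0.7, -7.9]
opening: 0.125
grasp_force: 107.6
clock: 11.25
eef_pos: [583.6, -319.8, 384.3]
tcp_rot: [3.142, -0.0, 1.594]
contact_force: [-0.1, 0.7, -8.2]
opening: 0.127
grasp_force: 107.6
pos [ 583.6 -319.8  384.3] q [-0.5   0.33  1.38  0.    1.43 -0.53] t 11.25 
turn [ 0.     -0.0001  0.0012] tool d [-1.3  0.3 57.3] after turn [-1.2  0.4 57.3] F [-0.1  0.7 -8.2] [-0.02  0.01 -0.01] 0.12671277127818895 107.59182214736938
```

View pics/over.png

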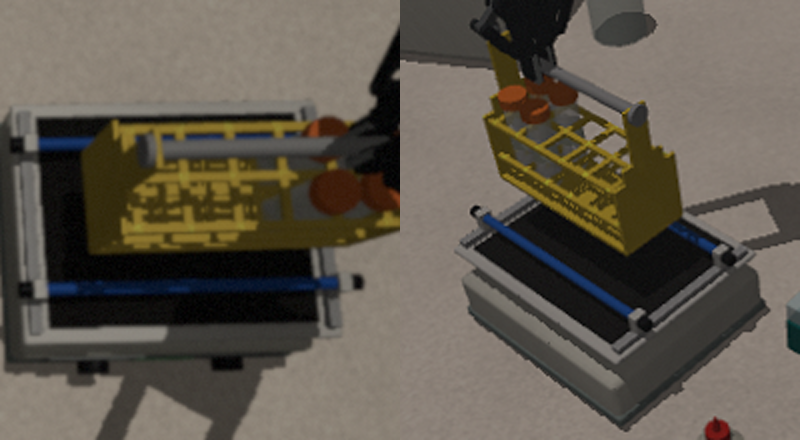

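Over the shaker, all four tubes are seated, and the free bar end is at top (473.5,195.5) and scene (239,116.5). I'll check that end by triangulation.

```bash
python3 - <<'E'
from h import *
print(tri([239,116.5],[473.5,195.5]), "expect ~[580.5,-155,378.3]", plane("top",[473.5,195.5],378.3), plane("scene",[239,116.5],378.3))
E
```

```text
[ 577.12125694 -160.29147769  379.13513663] expect ~[580.5,-155,378.3] [[ 577.46168348 -160.73508193  378.3       ]] [[ 576.37264911 -161.07155791  378.3       ]]
```

```bash
python3 -m jog '[[[0,0,0],[0,0,0.003],-1],[[0,0,0],[0,0,0.006],-1],[[0,0,0],[0,0,0.008],-1],[[0,0,0],[0,0,0.008],-1],[[0,0,0],[0,0,0.008],-1],[[0,0,0],[0,0,0.008],-1],[[0,0,0],[0,0,0.007],-1],[[0,0,0],[0,0,0.005],-1],[[0,0,0],[0,0,0.003],-1],[[0,0,0],[0,0,0.0015],-1],[[0,0,0],[0,0,0],-1],[[0,0,0],[0,0,0],-1]]'
python3 to.py 584 -321 327 91.25; python3 - <<'E'
from h import *
a=r.grab_frame("top")[:,:,::-1]; b=r.grab_frame("scene")[:,:,::-1]
cv2.imwrite("pics/f_top.png",a);cv2.imwrite("pics/f_sc.png",b)
f=lambda i:cv2.resize(i,None,fx=2.5,fy=2.5,interpolation=cv2.INTER_CUBIC)
cv2.imwrite("pics/low.png",np.hstack([f(a[130:320,400:560]),f(b[90:280,140:300])]))
E
```

```text
clock: 12.55
eef_pos: [583.7, -320.3, 327.2]
tcp_rot: [3.141, 0.0, 1.593]
contact_force: [0.2, -0.3, -8.6]
opening: 0.128
grasp_force: 107.6
pos [ 583.7 -320.3  327.2] q [-0.5   0.36  1.46  0.    1.32 -0.53] t 12.55 
turn [0.0005 0.0003 0.0002] tool d [-0.7  0.3  0.2] after turn [-0.7  0.3  0.2] F [ 0.2 -0.3 -8.6] [-0.   -0.01 -0.07] 0.12808297915270334 107.60161399841309
```

View pics/low.png

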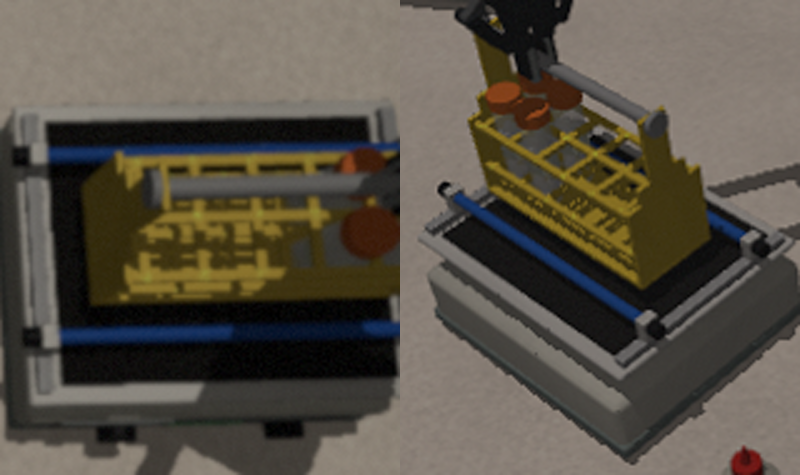

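The carrier hangs between the blue bars. The free end's bottom corners are at top (436.8,252) and scene (237.2,205.2) and (264,186); I'll check them against the expected fit.

```bash
python3 - <<'E'
from h import *
np.set_printoptions(precision=1,suppress=True)
print(tri([264,186],[436.8,252]), plane("top",[436.8,252],153),plane("scene",[[264,186],[237.2,205.2]],153)," expect [534.5,-163,153] [626.5,-165,153]")
print("bar end",tri([140+(657-400)/2.5,90+121/2.5],[400+152/2.5,130+187/2.5]),"expect [580.4,-157,321]")
# loaded end of bar in scene
h=cv2.imread("pics/f_sc.png"); print("scene far bar/panel top",plane("scene",[140+64/2.5,90+16/2.5],321))
E
```

```text
[ 532.9 -167.1  148. ] [[ 532.4 -166.2  153. ]] [[ 536.2 -162.2  153. ]
 [ 623.2 -163.   153. ]]  expect [534.5,-163,153] [626.5,-165,153]
bar end [ 578.  -159.6  323.7] expect [580.4,-157,321]
scene far bar/panel top [[ 583.8 -428.2  321. ]]
```

```bash
python3 -m jog '[[[0,0,0],[0,0,0],-1],[[0,0,0],[0,0,0],-1],[[0,0,0],[0,0,0],-1],[[0,0,0],[0,0,0],-1],[[0,0,0],[0,0,0],-1]]'
python3 -c "
from rig import r
print(abs(r.sense()['qvel']).max()); print(r.sign_off())"
```

```text
clock: 13.15
eef_pos: [583.5, -320.2, 326.8]
tcp_rot: [3.142, -0.0, 1.593]
contact_force: [-0.5, -0.2, -8.4]
opening: 0.125
grasp_force: 107.6
0.00937666242740021
the job is handed in; nothing more can be done
None
```

The carrier is held still and level between the blue clamp bars, centred over the mat to within about 4 mm and about 25 mm above it, with the tubes seated as far as the last pictures show; the job is handed in at 13.2 s.

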